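Shut and clamp the jar on the cabin ledge

TASK

Push the green glass jar's steel lid all the way down with the fingertips, then push its red-tabbed lever outward and down past its centre until it snaps over into the clamped position. Do not lift the jar, tip it over or shove it out of its place, and leave the other things on the ledge as they stand.

Things in the scene. Friction and masses are not known exactly. Their poses are not given: they have to be found in the camera images.
- jar: loose green glass jar, about 0.9 kg, standing upright: 100 mm across, 140 mm high to the mouth, 152 mm to the top of the closed lid. Origin: centre of its underside; z up; its -x axis points to the side where the lever is, +x to the side where the lid's hinge is.
- jar_lid (a joint): steel lid's hinge, rad: 0 = fully down, grows as it opens upward (to 1.3). Starts ajar, stays where left; 1 to 2 N at its middle moves it. Hinge line level, along the jar's y, 55 mm from the jar's axis on its +x side, 141 mm above the underside. Lid: disc 100 mm across, centred 55 mm from the hinge, with a thin catch lip reaching 122 mm from the hinge.
- lid_push (a point): point on the top face of the lid, 60 mm from the hinge line (5 mm past the lid's centre towards the lever); 152 mm above the jar's underside when the lid is down.
- jar_lever (a joint): over-centre lever, rad: 0 = open (start), leaning outward and 40 degrees above level; grows as it goes outward and down to 1.92 = clamped, 70 degrees below level beside the glass. Sprung to both ends: short of centre (0.80, 6 degrees below level) it springs back, past it it snaps to 1.92 by itself. About 3 N down on the tab moves it; over about 7 N there begins to tip the jar.
- lever_pivot (a point): the lever's hinge line, level along the jar's y, 66 mm from the jar's axis on its -x side, 126 mm above the underside.
- lever_tab (a point): middle of the upper face of the lever's red tab. The tab is 32 mm long, 38 mm wide, 6 mm thick, centred 42 mm from the pivot; the lever ends 58 mm from the pivot. Open, this point is 30 mm further out than the pivot and 29 mm higher.
- dispenser: bystander: chrome push dispenser of lotion, 62 mm across, 162 mm high, origin under its centre
- buckle: bystander: black plastic snowshoe binding buckle lying flat, 86 x 50 x 17 mm, origin under its centre
- dish: bystander: white ceramic dish of keys, 116 mm across, 28 mm high, origin under its centre
- flashlight: bystander: aluminium flashlight standing on its head, 48 mm across, 142 mm high, origin under its centre
- mug: bystander: blue mug, 82 mm across, 85 mm high, origin under its centre
- wax: bystander: small round tin with a red lid, 57 mm across, 23 mm high, origin under its centre
- matches: bystander: matchbox lying flat, 55 x 36 x 16 mm, origin under its centre
Things that resemble listed ones, but are neither listed nor needed, are in the scene too. What is shaped like the jar but blue is not meant.

How it is judged:
By the outcome, as a careful person would: the job done as asked, in the order asked, and still so for the second after the job is handed in, with the robot touching nothing.
It also fails if it takes over 42 s, if anything falls off the work surface, if the arm or the gripper's body presses on something with over 40 N, if the wrist force passes 120 N, or if a joint passes its speed limit or range.

ROBOT

A 7-joint arm with a two-finger parallel gripper is mounted at the origin on the work surface. World frame = base frame: x ahead of the robot, y to its left, z up, the work surface at z = 0. Lengths are in m, angles in rad, forces in N, time in s.
With the tool pointing down it reaches from about 0.4 to 0.85 m from the base axis. Payload 4.5 kg.
Tool frame: the origin (TCP) lies at the very end of the fingers, on their centre line; the grasp point (between the pads) lies 19 mm behind it; x points along the fingers, y is the direction in which the jaws open and shut, and the axes are right-handed (so a half turn about x gives the same grasp; the last joint's range is limited). The gripper opens to 85 mm and grips with 20 to 120 N. Pads are 22 mm wide; open, the fingers measure 114 mm over their backs; the gripper's body (76 mm by 85 mm) begins 54 mm behind the grasp point. The pads swing forward as they close: fully open they stand 13 mm farther back than shut.
Start: joints at [1.256, 0.689, -0.195, 1.565, 0.157, 0.902, -0.215], TCP at [0.214, -0.587, 0.231] pointing down, gripper open.
Joint ranges: [-3.01, 3.01], [-0.46, 2.08], [-1.47, 1.51], [0.13, 2.56], [-1, 4.14], [0.04, 2.09], [-2.66, 2.66]. Speed limits (rad/s): [2.57, 2.57, 3.14, 3.14, 3.14, 3.14, 3.14].

INTERFACE

Orientations are given as a unit quaternion [x, y, z, w].
In Python, from bench import monitor, grab_frame, job gives the robot as it stands. The module is installed in compiled form; this text tells all that it offers.
- The arm moves only by the tool drive_tool, never from a script. Its argument "rows" is a list of rows, each a list of 3 entries, a list of its own where there are three numbers: the closure in counts, from 0 (fully open) to 255 (shut), then the shift along the world's x, y, z in mm, then the turn, a rotation vector about the world's x, y, z in degrees. In form: [[gripper, [x, y, z], [wx, wy, wz]], ...]. A call has 1 to 10 rows; each row shifts and turns the pose as measured when the row begins; what a row does not reach is not made up. A row lasts 1/12 s, in which the tool goes at most 41.7 mm and 7.16 degrees, less where a joint would pass 70% of its speed; a pose out of reach is approached as far as the arm can. A call with a gripper value outside its range is refused whole. The fingers move at their own pace and stop on an object; the grip force is fixed at half the most. Time passes only in rows, so rows that do not move let the fingers close. It gives the time, the measured TCP pose, the force and the opening at its end, in the units of the state.
- monitor.observe(): the state, without advancing time (a new reading comes with each control period).
- grab_frame(name): name is "scene" or "top" or "wrist"; returns a dict with "image" (420x560x3 uint8, blue, green, red), "K" (3x3 intrinsics, pixels), "R" (3x3) and "t" (3): a world point X has camera coordinates R X + t; the wrist camera has in their place "mount" (4x4, takes a point from camera to tool coordinates, whose origin is the TCP and whose axes are the tool frame's). Camera axes: x right, y down, z forward; pixel columns grow to the right and rows downward; lengths in m; the calibration is good to about 2 mm. A picture is of the moment at which its call begins: read the wrist's pose just before it. There is no depth.
- job.job_done(): hands the job in, once; it reports no verdict.
The state is a dict: "clock": time; "joints": joint angles; "joint_vel": joint speeds; "joint_efforts": joint torques, N m; "tool_pos": TCP position; "eef_rot": TCP orientation; "force": force on the tool from outside, world axes, zero at the start; "ft_torque": the same for the moment, N m; "opening": finger opening in m.
Only numpy, scipy, OpenCV 4.12 (cv2) and the standard library are available. Lean on these libraries where they do the work, as an engineer would, in place of code of your own. Each camera call takes 0.05 s, during which the arm holds its last target. There are 200 camera calls.

## Working session

There is one attempt and no reset: what is moved stays moved. The work goes in short steps, Python scripts to look and compute and a tool call to move; the robot and the scene stay as the last step left them, time stands still between calls to the robot, and variables do not carry over. Pictures are saved under pics/ and viewed, about 8 in all and at most 12, crops included, and the job is handed in when it is done.

Besides the shell and the picture viewer there is one more tool, called after "Call:" as name([rows], argument=value, ...), one row to a line, values as JSON. drive_tool: Moves the arm, as the interface text tells. Its arguments: {"type":"object","properties":{"rows":{"type":"array","items":{"type":"array"}}},"required":["rows"]}

```bash
mkdir -p pics
cat > h.py <<'E'
import numpy as np, cv2
from bench import monitor, grab_frame, job
def ray(f,u,v):
    d=np.linalg.inv(f["K"])@np.array([u,v,1.]); R=np.array(f["R"]); 
    return -R.T@np.array(f["t"]), R.T@d
def onz(f,u,v,z):
    o,d=ray(f,u,v); return o+d*(z-o[2])/d[2]
def proj(f,X):
    c=np.array(f["R"])@np.array(X)+np.array(f["t"]); p=np.array(f["K"])@c; return p[:2]/p[2]
E
python3 - <<'E'
from h import *
s=monitor.observe(); print(s["clock"],s["tool_pos"],s["eef_rot"],s["force"])
for n in("scene","top"):
    f=grab_frame(n); cv2.imwrite(f"pics/{n}0.png",f["image"]); np.save(f"pics/{n}0.npy",f,allow_pickle=True)
    R=np.array(f["R"]);print(n,-R.T@f["t"],R[2])
E
```

```text
0.0 [ 0.21332285 -0.58676834  0.23046935] [-0.69621113 -0.12336155  0.69654116 -0.12207538] [0.87510204 0.08524185 0.43512489]
scene [1.17179798 0.79184928 0.91663894] [-0.47987056 -0.60603618 -0.63438505]
top [0.47816966 0.00927087 1.33649579] [ 0.06890159 -0.02133967 -0.9973952 ]
```

View pics/scene0.png

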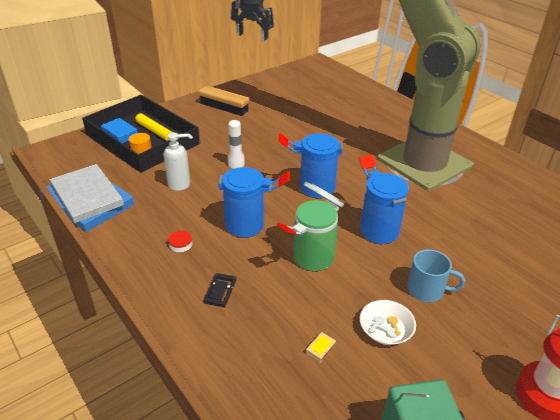

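View pics/top0.png

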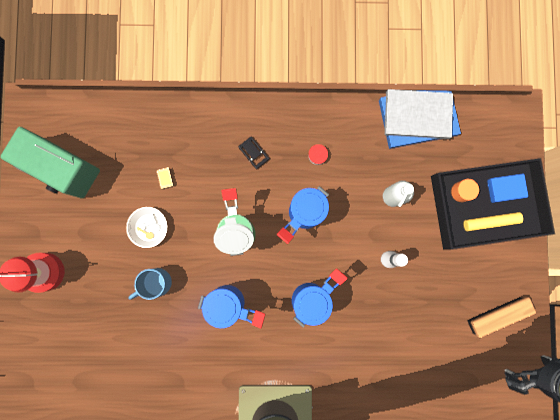

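The only green jar is at scene (315,235) and top (234,234). Its red tab is at top (230,195) and scene (288,228). Three blue jars could be mistaken for it, at top (309,208), (222,307) and (313,305), or scene (243,200), (320,165) and (383,207). By the description I choose the green one. Next I measure it and check one crop.

```bash
cat > m.py <<'E'
from h import *
S=np.load("pics/scene0.npy",allow_pickle=True).item();T=np.load("pics/top0.npy",allow_pickle=True).item()
def mask(f,kind,roi):
    h=cv2.cvtColor(f["image"],cv2.COLOR_BGR2HSV);H,s,v=cv2.split(h)
    m=((H<6)|(H>174))&(s>190)&(v>110) if kind=="red" else (H>45)&(H<85)&(s>60)
    o=np.zeros(m.shape,np.uint8);x0,y0,x1,y1=roi;o[y0:y1,x0:x1]=m[y0:y1,x0:x1]
    n,l,st,c=cv2.connectedComponentsWithStats(o);i=1+np.argmax(st[1:,4]);return c[i],st[i],(l==i)
def tri(a,b):
    (o1,d1),(o2,d2)=a,b;A=np.stack([d1,-d2],1);k=np.linalg.lstsq(A,o2-o1,rcond=None)[0]
    p,q=o1+k[0]*d1,o2+k[1]*d2;return (p+q)/2,np.linalg.norm(p-q)
if __name__=="__main__":
    rs=mask(S,"red",(270,215,306,240));rt=mask(T,"red",(215,180,245,206));print("red",rs[:2],rt[:2])
    print("tab",tri(ray(S,*rs[0]),ray(T,*rt[0])))
    gs=mask(S,"green",(270,190,350,280));gt=mask(T,"green",(200,205,265,262));print("green",gs[:2],gt[:2])
    ys,xs=np.nonzero(gs[2]);
    for r in range(215,272,4): print(r,xs[ys==r].min() if (ys==r).any() else 0,xs[ys==r].max() if (ys==r).any() else 0,end=' | ')
    a=cv2.resize(S["image"][170:280,255:365],None,fx=5,fy=5,interpolation=2)[:, :]
    b=cv2.resize(T["image"][180:260,200:270],None,fx=5,fy=5,interpolation=2)
    c=np.zeros((550,800,3),np.uint8);a=cv2.resize(a,(450,450));c[:450,:450]=a;c[:400,450:800]=b;cv2.imwrite("pics/crop0.png",c)
E
python3 m.py
```

```text
Traceback (most recent call last):
  File "m.py", line 12, in <module>
    rs=mask(S,"red",(270,215,306,240));rt=mask(T,"red",(215,180,245,206));print("red",rs[:2],rt[:2])
                                          ~~~~^^^^^^^^^^^^^^^^^^^^^^^^^^^
  File "m.py", line 7, in mask
    n,l,st,c=cv2.connectedComponentsWithStats(o);i=1+np.argmax(st[1:,4]);return c[i],st[i],(l==i)
                                                     ~~~~~~~~~^^^^^^^^^^
ValueError: attempt to get argmax of an empty sequence
```

```bash
sed -i 's/(s>190)&(v>110)/(s>140)\&(v>110)/' m.py; python3 m.py; python3 -c "
from m import *
print(cv2.cvtColor(T['image'],cv2.COLOR_BGR2HSV)[193:197,226:236:3])"
```

```text
red (array([285.7752809 , 228.28089888]), array([277, 223,  19,  11,  89], dtype=int32)) (array([228.94642857, 193.88690476]), array([221, 188,  17,  13, 168], dtype=int32))
tab (array([0.62793758, 0.1213034 , 0.1535005 ]), np.float64(0.002937261569777865))
green (array([314.83527797, 249.3891558 ]), array([ 294,  223,   44,   48, 1457], dtype=int32)) (array([241.88888889, 220.65873016]), array([229, 215,  23,  16, 126], dtype=int32))
215 0 0 | 219 0 0 | 223 337 337 | 227 335 336 | 231 306 336 | 235 294 336 | 239 294 335 | 243 294 335 | 247 294 334 | 251 294 334 | 255 294 333 | 259 294 333 | 263 297 331 | 267 302 327 | 271 0 0 | [[[  1 176 253]
  [  1 176 252]
  [  1 177 252]
  [  1 179 254]]

 [[  1 176 252]
  [  1 176 252]
  [  1 176 252]
  [  1 178 254]]

 [[  1 176 252]
  [  1 175 252]
  [  1 175 252]
  [  1 177 254]]

 [[  1 176 252]
  [  1 176 252]
  [  1 176 252]
  [  1 176 254]]]
```

View pics/crop0.png

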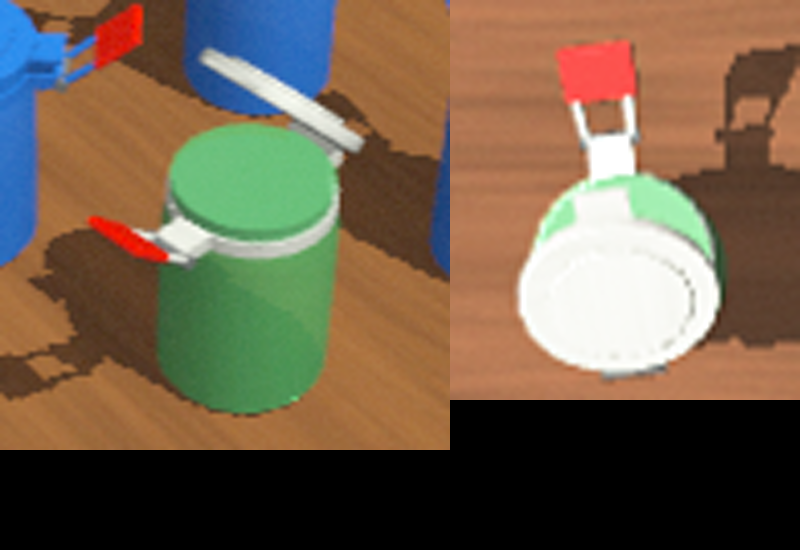

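Run:
```python
from m import *
tab=np.array([.628,.1213])
top=onz(S,316.8,213.8,.14); print("mouth centre scene",top)
# glass mask lines: sides at mid height
h=onz(T,237,254.6,.141); print("hinge edge top",h, "px", )
d=tab-h[:2]; print("dist tab-hinge (exp ~155)",np.linalg.norm(d),"ang",np.degrees(np.arctan2(d[1],d[0])))
d2=tab-top[:2];print("tab-mouth exp 97",np.linalg.norm(d2),np.degrees(np.arctan2(d2[1],d2[0])))
# tab sides orientation in top
r=mask(T,"red",(215,180,245,206));b=cv2.minAreaRect(np.argwhere(r[2])[:,::-1].astype(np.float32));print(b)
bx=cv2.boxPoints(b);print([onz(T,*p,.153).round(4)[:2] for p in bx])
from scipy.spatial.transform import Rotation as Ro
s=monitor.observe();print(Ro.from_quat(s["eef_rot"]).as_matrix().round(3))
for n,z in(("t",0),):
  for u,v in((309,208),(313,305),(222,307),(337,278),(285,236)): print((u,v),onz(T,u,v,.15).round(3))
```

```text
mouth centre scene [0.53334622 0.11151884 0.14      ]
hinge edge top [0.47054241 0.10051617 0.141     ] px
dist tab-hinge (exp ~155) 0.1588233594147612 ang 7.519365329237322
tab-mouth exp 97 0.09515781499636773 5.899787138522379
((228.9729766845703, 193.83782958984375), (11.507928848266602, 14.79590892791748), 80.53767395019531)
[array([0.6384, 0.1436]), array([0.6451, 0.1061]), array([0.6156, 0.1008]), array([0.609 , 0.1383])]
[[-0.001  0.342 -0.94 ]
 [ 0.002 -0.94  -0.342]
 [-1.    -0.002  0.   ]]
(309, 208) [ 0.592 -0.085  0.15 ]
(313, 305) [ 0.343 -0.096  0.15 ]
(222, 307) [0.337 0.136 0.15 ]
(337, 278) [ 0.412 -0.157  0.15 ]
(285, 236) [ 0.519 -0.023  0.15 ]
```

The crop confirms the choice: green jar, lid ajar, red tab open. The tab, hinge and mouth measurements agree, with the axis at about (0.532, 0.108), the lever direction 8° off world +x, and the tab at z 0.1535 where 0.155 is expected. I lift and travel high with the fingers shut.

Call:
drive_tool([
  [255, [0, 0, 35], [0, 0, 0]],
  [255, [0, 0, 35], [0, 0, 0]],
  [255, [10, 20, 25], [0, 0, 0]],
  [255, [17, 36, 0], [0, 0, 0]],
  [255, [17, 36, 0], [0, 0, 0]],
  [255, [17, 36, 0], [0, 0, 0]],
  [255, [17, 36, 0], [0, 0, 0]],
  [255, [17, 36, 0], [0, 0, 0]],
  [255, [17, 36, 0], [0, 0, 0]],
  [255, [17, 36, 0], [0, 0, 0]],
])

```text
clock: 0.93
tool_pos: [0.3357, -0.3099, 0.3241]
eef_rot: [-0.695, -0.117, 0.7, -0.114]
force: [0.9, -0.6, 0.0]
opening: 0.0001
```

Call:
drive_tool([
  [255, [18, 37, 0], [0, 0, 0]],
  [255, [18, 37, 0], [0, 0, 0]],
  [255, [18, 37, 0], [0, 0, 0]],
  [255, [18, 37, 0], [0, 0, 0]],
  [255, [18, 37, 0], [0, 0, 0]],
  [255, [18, 37, 0], [0, 0, 0]],
  [255, [18, 37, 0], [0, 0, 0]],
  [255, [18, 37, 0], [0, 0, 0]],
  [255, [18, 37, 0], [0, 0, 0]],
  [255, [18, 37, 0], [0, 0, 0]],
])

```text
clock: 1.77
tool_pos: [0.5115, 0.0678, 0.3229]
eef_rot: [-0.694, -0.116, 0.702, -0.113]
force: [1.4, -0.3, -0.9]
opening: -0.0002
```

Run:
```python
from h import *
s=monitor.observe();print(s["tool_pos"],s["eef_rot"],s["force"]);f=grab_frame("wrist");cv2.imwrite("pics/w1.png",f["image"]);print(f["mount"],f["K"])
```

```text
[0.51153613 0.06781485 0.32289663] [-0.69363787 -0.11593867  0.70183519 -0.11336705] [ 1.40075784 -0.3480274  -0.92161912]
[[ 2.28013971e-04 -3.08773996e-01  9.51135410e-01 -1.41725511e-01]
 [ 9.99999961e-01  2.25817860e-04 -1.66419290e-04 -2.13331717e-04]
 [-1.63397413e-04  9.51135410e-01  3.08774036e-01 -8.06093357e-02]
 [ 0.00000000e+00  0.00000000e+00  0.00000000e+00  1.00000000e+00]] [[342.46076325   0.         281.91706811]
 [  0.         342.46076325 210.69255009]
 [  0.           0.           1.        ]]
```

View pics/w1.png

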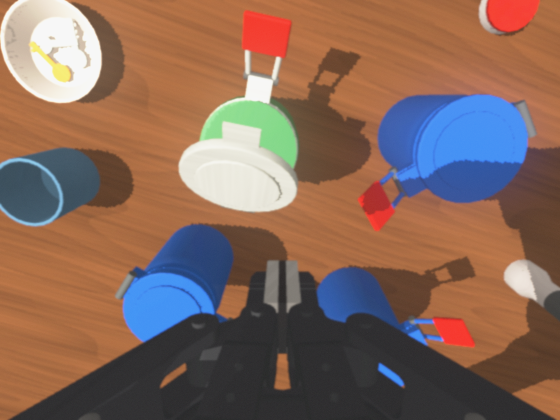

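```bash
cat >> h.py <<'E'
from scipy.spatial.transform import Rotation as Ro
def wonz(s,f,u,v,z):
    M=np.array(f["mount"]);W=np.eye(4);W[:3,:3]=Ro.from_quat(s["eef_rot"]).as_matrix();W[:3,3]=s["tool_pos"];P=W@M
    d=P[:3,:3]@np.linalg.inv(f["K"])@[u,v,1];o=P[:3,3];return o+d*(z-o[2])/d[2]
E
python3 - <<'E'
from h import *
s=monitor.observe();f=grab_frame("wrist")
print("tab",wonz(s,f,267,36,.1535));print("bracket",wonz(s,f,259,88,.135))
p=cv2.cvtColor(f["image"],cv2.COLOR_BGR2HSV);m=((p[...,0]<6)&(p[...,1]>140)&(p[...,2]>110)).astype(np.uint8);m[70:]=0;m[:,350:]=0
M=cv2.moments(m,True);print(M["m10"]/M["m00"],M["m01"]/M["m00"])
for u,v in((181,171),(297,190),(237,210)):print("lid edge",wonz(s,f,u,v,.18))
E
```

```text
tab [0.63211467 0.13598864 0.1535    ]
bracket [0.59178846 0.13117197 0.135     ]
280.58314087759817 44.60508083140878
lid edge [0.50702113 0.16924212 0.18      ]
lid edge [0.52429608 0.07105614 0.18      ]
lid edge [0.48972878 0.11433538 0.18      ]
```

Run:
```python
from h import *
s=monitor.observe();f=grab_frame("wrist");print(s["tool_pos"],s["joint_vel"].max() if hasattr(s["joint_vel"],"max") else 0)
p=cv2.cvtColor(f["image"],cv2.COLOR_BGR2HSV);m=((p[...,0]<6)&(p[...,1]>140)&(p[...,2]>110)).astype(np.uint8);m[80:]=0;m[:,350:]=0
M=cv2.moments(m,True);u,v=M["m10"]/M["m00"],M["m01"]/M["m00"];print(u,v,wonz(s,f,u,v,.1535))
```

```text
[0.51300219 0.07500793 0.32305022] 0.08617017522744236
276.124715261959 39.745444191343964 [0.62981707 0.12334637 0.1535    ]
```

The wrist view shows the tab at about (276,40), which gives (0.630, 0.123) and agrees with the other cameras. I move over the lid.

Call:
drive_tool([
  [255, [16, 17, 0], [0, 0, 0]],
  [255, [16, 17, 0], [0, 0, 0]],
  [255, [0, 0, -30], [0, 0, 0]],
  [255, [0, 0, -30], [0, 0, 0]],
  [255, [0, 0, -12], [0, 0, 0]],
  [255, [0, 0, 0], [0, 0, 0]],
])

```text
clock: 2.42
tool_pos: [0.5433, 0.0967, 0.2476]
eef_rot: [-0.693, -0.114, 0.703, -0.114]
force: [-0.2, -0.6, 0.7]
opening: 0.0002
```

Call:
drive_tool([
  [255, [2, 14, -8], [0, 0, 0]],
  [255, [0, 3, -8], [0, 0, 0]],
  [255, [0, 0, -8], [0, 0, 0]],
  [255, [0, 0, -8], [0, 0, 0]],
  [255, [0, 0, -8], [0, 0, 0]],
  [255, [0, 0, -8], [0, 0, 0]],
])

```text
clock: 2.92
tool_pos: [0.55, 0.1074, 0.2013]
eef_rot: [-0.698, -0.11, 0.699, -0.112]
force: [0.3, 0.3, 0.2]
opening: -0.0
```

Call:
drive_tool([
  [255, [-3, 2, -7], [0, 0, 0]],
  [255, [-3, 0, -7], [0, 0, 0]],
  [255, [0, 0, -7], [0, 0, 0]],
  [255, [0, 0, -7], [0, 0, 0]],
  [255, [0, 0, 0], [0, 0, 0]],
])

```text
clock: 3.33
tool_pos: [0.5397, 0.1068, 0.1681]
eef_rot: [-0.695, -0.108, 0.702, -0.113]
force: [-0.1, -0.6, 0.2]
opening: 0.0004
```

Run:
```python
from h import *
f=grab_frame("scene");s=monitor.observe();print(s["tool_pos"],s["force"]);cv2.imwrite("pics/s2.png",cv2.resize(f["image"][150:290,230:400],None,fx=4,fy=4))
```

```text
[0.53992301 0.10689421 0.16858945] [-0.23326752 -0.70085665  0.01811369]
```

View pics/s2.png

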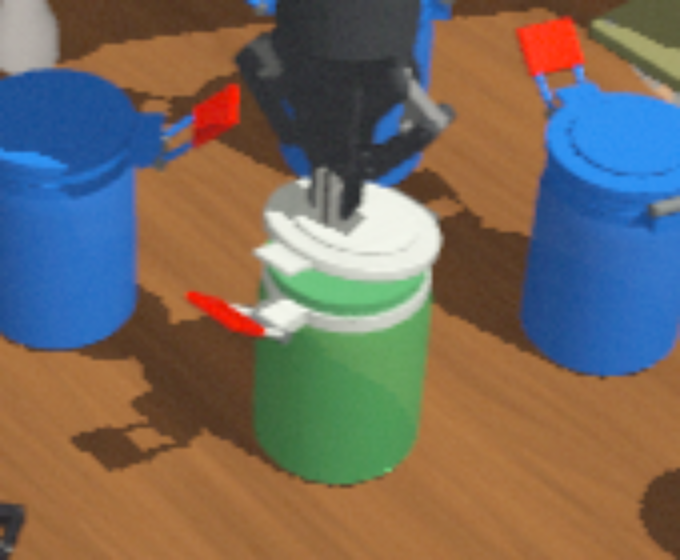

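The fingertips are on the lid, which is now nearly closed, and the jar has not moved. I keep pressing.

Call:
drive_tool([
  [255, [0, 1, -5], [0, 0, 0]],
  [255, [0, 0, -5], [0, 0, 0]],
  [255, [0, 0, -4], [0, 0, 0]],
  [255, [0, 0, -3], [0, 0, 0]],
])

```text
clock: 3.72
tool_pos: [0.5413, 0.1084, 0.1515]
eef_rot: [-0.696, -0.108, 0.701, -0.112]
force: [-5.4, -2.8, 32.1]
opening: 0.0001
```

The lid is seated: the tip is at 0.1515, where 0.152 is expected, with a firm reaction. I lift off and move out over the tab.

Call:
drive_tool([
  [255, [0, 0, 3], [0, 0, 0]],
  [255, [0, 0, 15], [0, 0, 0]],
  [255, [0, 0, 25], [0, 0, 0]],
  [255, [20, 2, 10], [0, 0, 0]],
  [255, [25, 4, 0], [0, 0, 0]],
  [255, [25, 4, 0], [0, 0, 0]],
  [255, [10, 2, 0], [0, 0, 0]],
  [255, [0, 0, 0], [0, 0, 0]],
  [255, [0, 0, 0], [0, 0, 0]],
])

```text
clock: 4.47
tool_pos: [0.6207, 0.12, 0.2054]
eef_rot: [-0.693, -0.108, 0.703, -0.113]
force: [-0.4, 0.7, -0.3]
opening: 0.0004
```

Run:
```python
from h import *
s=monitor.observe();print(s["tool_pos"],s["force"]);w=grab_frame("wrist");f=grab_frame("scene")["image"]
c=np.zeros((420,800,3),np.uint8);c[:,:420]=cv2.resize(f[170:275,250:355],(420,420));c[:285,420:]=cv2.resize(w["image"],(380,285));cv2.imwrite("pics/s3.png",c)
```

```text
[0.62071963 0.11997458 0.20537441] [-0.41787944  0.70492996 -0.30987853]
```

View pics/s3.png

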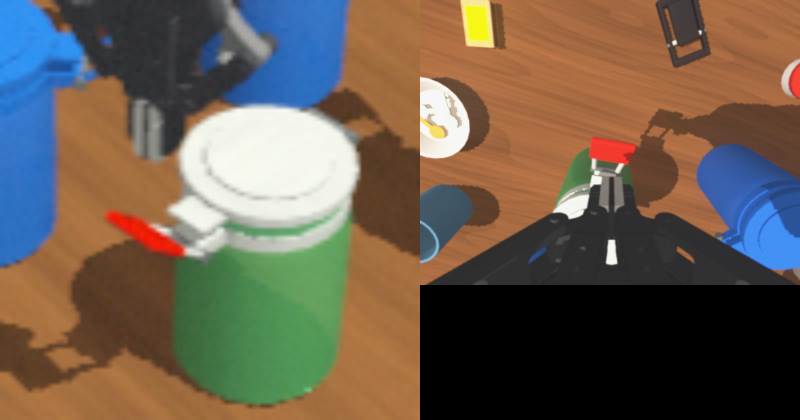

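The lid is flat and seated, the lever is still open with its tab at crop (145,232), and the jar is in place. I centre the fingers about 37 mm out from the pivot and descend.

Call:
drive_tool([
  [255, [14, 3, 0], [0, 0, 0]],
  [255, [0, 0, -12], [0, 0, 0]],
  [255, [0, 0, -12], [0, 0, 0]],
  [255, [0, 0, -6], [0, 0, 0]],
  [255, [0, 0, 0], [0, 0, 0]],
])

```text
clock: 4.98
tool_pos: [0.6276, 0.1217, 0.1722]
eef_rot: [-0.69, -0.108, 0.706, -0.114]
force: [-0.1, 0.4, 0.2]
opening: -0.0
```

Call:
drive_tool([
  [255, [7, 1, 0], [0, 0, 0]],
  [255, [1, 0, -5], [0, 0, 0]],
  [255, [0, 0, -4], [0, 0, 0]],
  [255, [0, 0, -4], [0, 0, 0]],
  [255, [0, 0, -4], [0, 0, 0]],
])

```text
clock: 5.4
tool_pos: [0.6405, 0.1232, 0.1574]
eef_rot: [-0.695, -0.108, 0.702, -0.114]
force: [3.8, -0.2, 4.3]
opening: -0.0002
```

Call:
drive_tool([
  [255, [-1, 0, -4], [0, 0, 0]],
  [255, [0, 0, -4], [0, 0, 0]],
  [255, [0, 0, -4], [0, 0, 0]],
])

```text
clock: 5.65
tool_pos: [0.6422, 0.1237, 0.1462]
eef_rot: [-0.697, -0.108, 0.7, -0.114]
force: [1.4, -0.6, 1.4]
opening: 0.0
```

Call:
drive_tool([
  [255, [-1, 0, -4], [0, 0, 0]],
  [255, [-1, 0, -4], [0, 0, 0]],
  [255, [0, 0, -4], [0, 0, 0]],
  [255, [0, 0, -4], [0, 0, 0]],
])

```text
clock: 5.98
tool_pos: [0.6357, 0.1233, 0.1262]
eef_rot: [-0.694, -0.108, 0.703, -0.114]
force: [1.2, -0.5, 1.1]
opening: 0.0001
```

Call:
drive_tool([
  [255, [1, 0, -4], [0, 0, 0]],
  [255, [0, 0, -4], [0, 0, 0]],
  [255, [0, 0, -4], [0, 0, 0]],
  [255, [0, 0, 0], [0, 0, 0]],
])

```text
clock: 6.32
tool_pos: [0.6327, 0.1225, 0.1097]
eef_rot: [-0.69, -0.108, 0.706, -0.115]
force: [-0.6, -0.2, -0.2]
opening: 0.0002
```

Run:
```python
from h import *
s=monitor.observe();print(s["tool_pos"],s["force"]);f=grab_frame("scene")["image"]
cv2.imwrite("pics/s4.png",cv2.resize(f[170:275,250:355],(420,420)))
```

```text
[0.63269625 0.12248425 0.10965279] [-0.59473397 -0.22326929 -0.2485246 ]
```

View pics/s4.png

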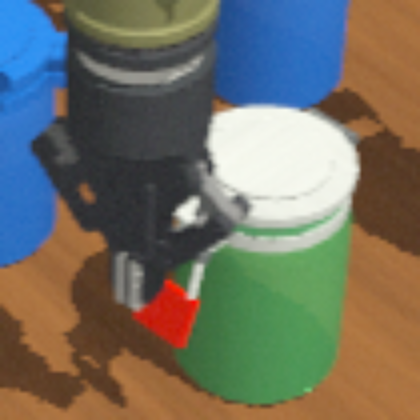

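The lever has snapped over: the red tab hangs beside the glass at crop (170,315), and the contact force is about zero. I retreat outward and up.

Call:
drive_tool([
  [255, [6, 1, 4], [0, 0, 0]],
  [255, [4, 0, 20], [0, 0, 0]],
  [255, [0, 0, 35], [0, 0, 0]],
  [255, [0, 0, 35], [0, 0, 0]],
  [255, [0, 0, 35], [0, 0, 0]],
  [255, [-20, -30, 30], [0, 0, 0]],
  [255, [-20, -35, 0], [0, 0, 0]],
  [255, [-20, -35, 0], [0, 0, 0]],
  [255, [-20, -35, 0], [0, 0, 0]],
  [255, [0, 0, 0], [0, 0, 0]],
])

```text
clock: 7.2
tool_pos: [0.5659, -0.0074, 0.277]
eef_rot: [-0.693, -0.111, 0.702, -0.116]
force: [-0.7, -2.0, 0.1]
opening: 0.0
```

Run:
```python
from h import *
s=monitor.observe();print(s["clock"],s["tool_pos"],s["force"]);f=grab_frame("scene")["image"];t=grab_frame("top")["image"]
S=np.load("pics/scene0.npy",allow_pickle=True).item()["image"]
c=np.zeros((560,800,3),np.uint8);c[:400,:400]=cv2.resize(f[170:275,250:355],(400,400));c[:400,400:]=cv2.resize(S[170:275,250:355],(400,400));cv2.imwrite("pics/s5.png",c[:400])
cv2.imwrite("pics/t5.png",t)
def g(i):
    h=cv2.cvtColor(i,cv2.COLOR_BGR2HSV);m=((h[...,0]>45)&(h[...,0]<85)&(h[...,1]>60))[245:275,270:350];y,x=np.nonzero(m);return x.min(),x.max(),y.max(),m.sum()
print(g(f),g(S))
```

```text
7.2 [ 0.56586415 -0.00743694  0.27695231] [-0.71424333 -2.00628044  0.12911052]
(np.int64(24), np.int64(64), np.int64(25), np.int64(863)) (np.int64(24), np.int64(64), np.int64(25), np.int64(922))
```

View pics/s5.png

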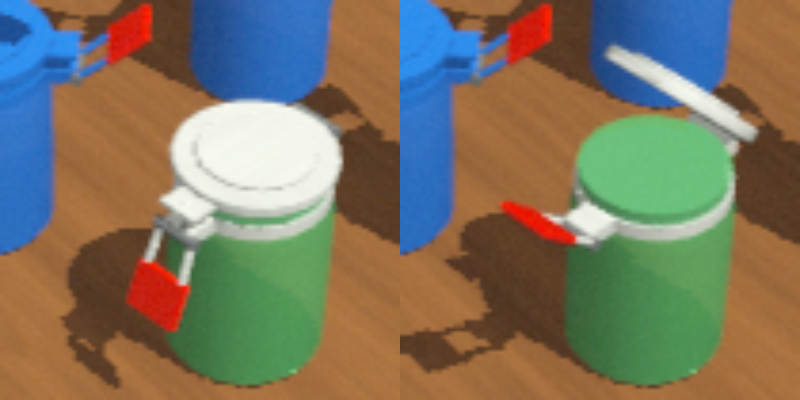

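View pics/t5.png

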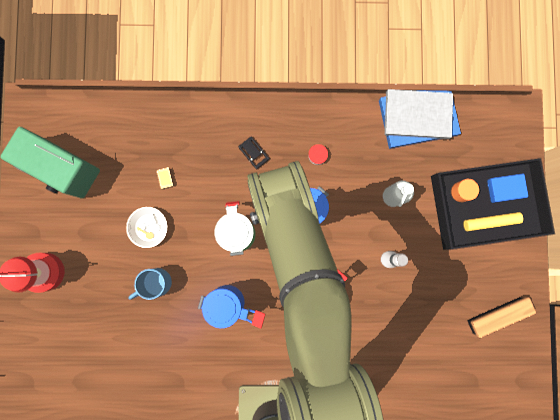

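Run:
```python
from m import *
f=grab_frame("scene");a=np.radians(8);u=np.array([np.cos(a),np.sin(a)]);ax=np.array([.629,.122])-.097*u
r=mask(f,"red",(270,215,312,265));print("tab px",r[0])
for d in(-50,-60,-70):
    t=np.radians(d);o=.066+.042*np.cos(t);print(d,proj(f,[*(ax+o*u),.126+.042*np.sin(t)]))
h=cv2.cvtColor(f["image"],cv2.COLOR_BGR2HSV);m=((h[...,1]<40)&(h[...,2]>150)).astype(np.uint8)
y,x=np.nonzero(m[185:240,285:350]);print("lid top row, cols",y.min()+185,x.min()+285,x.max()+285)
n=np.array([-u[1],u[0]])
for ang in(0,.03,.06):   # lid top disc outline at lid angle
    th=np.linspace(0,2*np.pi,200);r_=.055+.05*np.cos(th);c,s=np.cos(ang),np.sin(ang)
    P=np.array([proj(f,[*(ax+(-.055+ri*c-.011*s)*u+.05*np.sin(q)*n),.141+ri*s+.011*c]) for ri,q in zip(r_,th)])
    print(ang,P.min(0),P.max(0))
```

```text
tab px [290.64102564 246.93333333]
-50 [287.01475263 248.09382808]
-60 [288.84987161 248.15018021]
-70 [290.87583491 247.70653531]
lid top row, cols 197 288 339
0 [293.99969307 195.16379199] [338.7598451  223.59431044]
0.03 [294.14681337 194.89332066] [338.88175728 222.57615265]
0.06 [294.31866132 194.61142899] [339.00909809 221.55282639]
```

```bash
python3 -c "
from bench import job;print(job.job_done())"
```

```text
the job is handed in; nothing more can be done
None
```

The green jar's lid is fully down and its lever has snapped over into the clamped position. I handed the job in at about 7.5 s of the 42 s allowed.

- **Lid:** I pushed it down with the shut fingertips until the tip stopped at z = 0.1515 m (0.152 m expected for a closed lid). The last press reached about 32 N, more than needed. In the final picture the lid outline fits the closed position to about 2 px.
- **Lever:** I pushed the red tab down past centre and it snapped by itself; the highest force I read there was about 6 N. The tab's pixel (290.6, 246.9) matches the one expected at 70° below level (290.9, 247.7).
- **Jar:** the glass silhouette has the same left, right and bottom limits as before. Fewer of its pixels show as green (863 against 922), because the tab now covers part of it.
- **Other things:** the ones I could see stand where they did. The arm hid part of two blue jars in the last top view.
- **Robot:** the gripper was well clear at z = 0.277 m. The last reading still showed about 2 N sideways just after the move, which I take to be motion and sensor noise because nothing was near the gripper.

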